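# Zero the board tester and load a lamp driver board

## Task

Zero the blue board tester while its test pad is still empty: turn the knob on its sloping panel until the orange pointer stands on the red zero mark (to within half of one of the dial's 10-degree divisions) and let go. Then pick up the oblong green circuit board and set it down, not drop it, on the black test pad: parts upward, lying flat and squarely inside the white outline, either end first. Leave the tester at zero and the other things on the bench where they are.

Things in the scene. Friction and masses are not known exactly. Their poses are not given: they have to be found in the camera images.
- tester: Fixed blue instrument, 160 mm deep (x -100 to 60), 220 wide (y), 45 high in front, 143 at the back. Origin: table height, mid-width. Its front is its -x side. Panel slopes 35 degrees, rising to +x: in this frame its normal is (-0.574, 0, 0.819), up-slope (0.819, 0, 0.574). On it a white dial, 132 across, a black mark every 10 degrees, a broad red zero mark at its up-slope edge.
- knob_axis (a point): Grip point of the knob, on its axis, 33 mm off the panel along the normal; axes as tester (untilted). Knob: grey disc 72 mm across, 10 high, with a black bar 68 long, 16 wide, 10 to 41 mm off the panel; an orange line at one end of the bar is the pointer. Pinch the bar across its width with the tool along the panel's normal.
- null_knob (a joint): Knob angle, rad: 0 = pointer straight up-slope, at the red zero mark; positive = counter-clockwise as seen facing the panel (pointer towards the tester's +y). Stops at -0.7 and 1.9; friction of 0.06 N m holds it where it is left. Starts between 0.5 and 1.45.
- driver_board: Loose oblong green circuit board, 96 mm (x) by 48 mm (y), 6 mm thick, 70 g; origin at the centre of its underside, z up out of the parts side. A yellow block and a black capacitor stand up to 12 mm above the board 22 to 26 mm off its centre along x; its long edges are free to pinch across the 48 mm at the middle.
- pad_top (a point): Centre of the top face of the fixed black test pad, 140 mm (x) by 90 mm (y), top 12 mm above the table. A white outline 116 mm (x) by 68 mm (y) is drawn on it, centred here.
- brown_board: Loose brown circuit board of the same size as the green one, with a blue block and a silver capacitor; leave alone. Origin at the centre of its underside.
- lamp_a: Loose white lamp standing on its base, 68 mm across, 140 mm high; leave alone. Origin at the centre of its underside.
- lamp_b: Another such lamp; leave alone. Origin at the centre of its underside.
- solder_tin: Loose flat steel tin, 72 mm across, 22 mm high; leave alone. Origin at the centre of its underside.
- iron_bar: Loose sooty black steel bar, 180 (x) by 34 by 26 mm high; leave alone. Origin at the centre of its underside.
- screwdriver: Loose screwdriver lying along its x; leave alone.
There are look-alikes about, which are no part of the job. There is more than one size of the driver_board; the job needs the largest.

How it is judged (in metres and radians):
On the way, in this order (a step that is already met when the one before it is completed fails the run):
1. the pointer stands at zero (within 0.087 rad), at rest and released (value of joint null_knob between -0.087 and 0.087 rad and velocity of joint null_knob between -0.05 and 0.05 rad/s and contact force between the fingers and tester below 0.1 N), for 0.2 s.
2. the green board lies on the test pad inside the outline, released (x of driver_board in the frame of pad_top between -0.012 and 0.012 m and y of driver_board in the frame of pad_top between -0.012 and 0.012 m and z of driver_board in the frame of pad_top between -0.004 and 0.004 m and angle between driver_board's own z axis and vertical below 0.1 rad and angle between the x axis of driver_board and the x axis of pad_top, either way round below 0.2 rad and contact force between the fingers and driver_board below 0.1 N and linear speed of driver_board below 0.02 m/s), for 0.2 s.
At the end, for the whole second after the job is handed in: Knob within 0.087 rad of zero; green board parts-up and flat (0.1 rad) on the pad, centre within 12 mm of the pad's along each pad axis, long axes within 0.2 rad (either way round), released, at rest; other loose things within 30 mm of their start (all of step 2 and value of joint null_knob between -0.087 and 0.087 rad); the robot touches nothing.
It fails at once if the green board is let fall: it is in the air (its origin over 50 mm up) with no finger touching it (height (world z) of driver_board above 0.05 m and contact force between the fingers and driver_board below 0.01 N).
It fails at once if another loose thing on the bench is moved more than 30 mm (distance of any of brown_board, lamp_a, lamp_b, solder_tin, iron_bar, screwdriver from where it was at the start of the episode above 0.03 m).
It also fails if it takes over 51 s, if anything falls off the work surface, if the arm or the gripper's body presses on something with over 40 N, if the wrist force passes 120 N, or if a joint passes its speed limit or range.

## Robot

A 6-joint arm with a two-finger parallel gripper is mounted at the origin on the work surface. World frame = base frame: x ahead of the robot, y to its left, z up, the work surface at z = 0. Lengths are in m, angles in degrees, forces in N, time in s.
With the tool pointing down it reaches from about 0.4 to 0.825 m from the base axis. Payload 7 kg.
Tool frame: the origin (TCP) lies midway between the tips of the shut fingers; the grasp point (between the pads) lies 19 mm behind it; z points along the fingers, y is the line along which they close (so a half turn about z gives the same grasp; the last joint's range is limited). The gripper opens to 88 mm and grips with 3 to 60 N. Pads are 19 mm wide; open, the fingers measure 130 mm over their backs; the gripper's body (78 mm by 193 mm) begins 47 mm behind the grasp point.
Start: joints at [84.517, 20.546, 0.682, 0, -70.136, -16.507], TCP at [0.253, 0.626, 0.227] pointing down, gripper open.
Joint ranges: [-176.03, 176.03], [-82.01, 121.73], [-58.28, 71.71], [-173.87, 95.51], [-174.79, -0.11], [-173.66, 173.66]. Speed limits (degrees/s): [136.94, 136.94, 172.46, 180, 180, 180].

## Interface

Orientations are given as a 3x3 rotation matrix whose columns are the frame's x, y, z axes.
In Python, from rig import robot gives the robot as it stands. Calls block until the motion is done:
- robot.goto(position, orientation): joint-space move of the TCP to a pose.
- robot.servo_line(position, ori=None, speed=0.15): straight line of the TCP; ori=None keeps the orientation; speed is the mean speed in m/s.
- robot.movej(angles): joint-space move.
- robot.move_gripper(opening): opening from 0.0 (shut) to 1.0 (fully open); the grip force is fixed at half the most; returns when the fingers have stopped.
- robot.dwell(seconds).
- robot.ik(position, orientation): joint angles nearest the present ones, or None.
- robot.grab_frame(name): name is "scene" or "top" or "wrist"; returns (picture, depth): 420x560x3 uint8, red, green, blue; 420x560 float32, m along the optical axis (not along the pixel's ray), 0 where there is no reading.
- robot.camera_info(name): a dict with "vfov" (degrees; the focal length in pixels is half the picture's height over the tangent of half this angle, whatever the lens; pixels are square), "cx", "cy" (the principal point, pixels), "view" (4x4, takes a point from world to camera coordinates); the wrist camera has in their place "T_tool_cam" (4x4, takes a point from camera to tool coordinates, whose origin is the TCP and whose axes are the flange's). Camera axes: x right, y down, z forward; pixel columns grow to the right and rows downward; lengths in m; the calibration is good to about 2 mm. A picture is of the moment at which its call begins: read the wrist's pose just before it. camera_info takes no time and is no camera call.
A pose or a line that the arm cannot do raises robot.Unreachable and nothing moves.
- robot.job_done(): hands the job in; it is judged then, once.
Readings, each from a call of its own:
- robot.read_t(): time.
- robot.read_qpos(): joint angles.
- robot.read_qvel(): joint speeds.
- robot.read_effort(): joint torques, N m.
- robot.read_position(): TCP position.
- robot.read_tcp_rot(): TCP orientation.
- robot.read_force(): force on the tool from outside, world axes, zero at the start.
- robot.read_ft_torque(): the same for the moment, N m.
- robot.read_grip_width(): opening from 0.0 (shut) to 1.0 (fully open).
- robot.read_finger_force(): force on a finger pad.
Only numpy, scipy, OpenCV 4.12 (cv2) and the standard library are available. Lean on these libraries where they do the work, as an engineer would, in place of code of your own. Each camera call takes 0.05 s, during which the arm holds its last target. There are 200 camera calls.

## Working session

There is one attempt and no reset: what is moved stays moved. The work goes in short steps, each a Python script; the robot and the scene stay as the last script left them, time stands still between calls to the robot, and variables do not carry over. Pictures are saved under pics/ and viewed, at most 10 in all, crops included, and the job is handed in when it is done.

```bash
mkdir -p pics; ls
cat > h.py <<'E'
import numpy as np, cv2
from rig import robot
def grab(n):
    if n=="wrist":
        p=np.array(robot.read_position());R=np.array(robot.read_tcp_rot())
    im,d=robot.grab_frame(n); c=robot.camera_info(n)
    f=210/np.tan(np.radians(c["vfov"])/2)
    if n=="wrist":
        T=np.eye(4);T[:3,:3]=R;T[:3,3]=p
        M=T@np.array(c["T_tool_cam"])
    else: M=np.linalg.inv(np.array(c["view"]))
    return im,d,dict(f=f,cx=c["cx"],cy=c["cy"],M=M)
def cloud(d,C):
    v,u=np.indices(d.shape)
    P=np.stack([(u-C["cx"])/C["f"]*d,(v-C["cy"])/C["f"]*d,d],-1)
    return P@C["M"][:3,:3].T+C["M"][:3,3]
def ray(uv,C,z):
    uv=np.atleast_2d(uv).astype(float)
    r=np.c_[(uv[:,0]-C["cx"])/C["f"],(uv[:,1]-C["cy"])/C["f"],np.ones(len(uv))]@C["M"][:3,:3].T
    o=C["M"][:3,3]; return o+r*((z-o[2])/r[:,2])[:,None]
E
python3 - <<'E'
from h import *
for n in ["scene","top"]:
    im,d,C=grab(n); cv2.imwrite(f"pics/{n}0.png",im[:,:,::-1]); np.savez(f"{n}0.npz",im=im,d=d,**C)
    print(n,C["f"],C["cx"],C["cy"],C["M"].round(3).tolist(),(d>0).mean(), robot.camera_info(n).keys())
print(robot.camera_info("wrist"),robot.read_t())
E
```

```text
pics
scene 498.74862680229853 281.58843503327256 214.33283249188275 [[-0.361, 0.535, -0.763, 1.625], [0.932, 0.187, -0.31, 0.409], [-0.023, -0.824, -0.567, 0.9], [0.0, 0.0, 0.0, 1.0]] 0.9940688775510204 dict_keys(['vfov', 'cx', 'cy', 'view'])
top 465.4987490434735 276.44237505588524 212.02679481790358 [[-0.005, -0.989, 0.15, 0.357], [-1.0, 0.004, -0.006, -0.048], [0.005, -0.15, -0.989, 1.192], [0.0, 0.0, 0.0, 1.0]] 0.9960076530612245 dict_keys(['vfov', 'cx', 'cy', 'view'])
{'vfov': 63.04258324133988, 'cx': 276.3090712564922, 'cy': 204.87832682396674, 'T_tool_cam': array([[ 5.26645072e-04, -9.67085421e-01, -2.54451391e-01,
         6.83143123e-02],
       [ 9.99999258e-01,  2.29760272e-04,  1.19648342e-03,
         1.17267509e-03],
       [-1.09863886e-03, -2.54451832e-01,  9.67084825e-01,
        -1.58044372e-01],
       [ 0.00000000e+00,  0.00000000e+00,  0.00000000e+00,
         1.00000000e+00]])} 0.1
```

View pics/scene0.png

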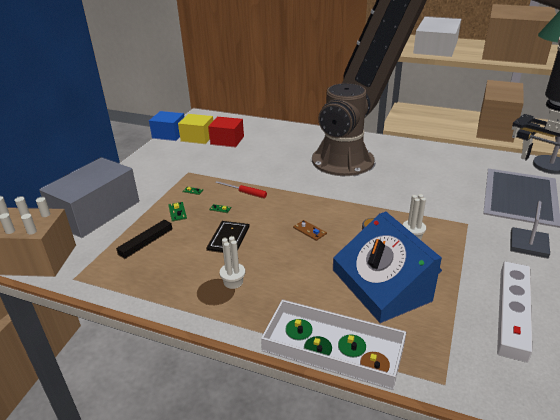

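View pics/top0.png

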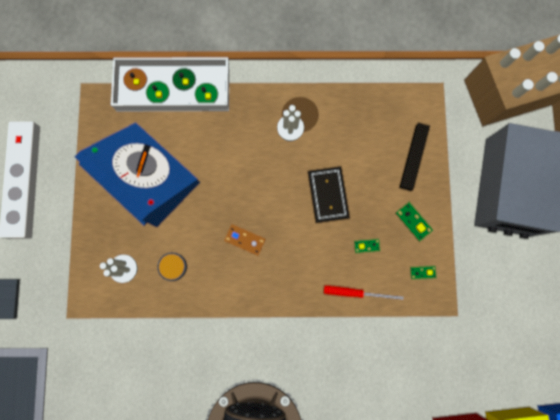

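The top view shows the tester near (140,172), the large green board at (414,221), the pad at (328,194) and the brown board at (245,240). Next I measure them from colour masks and depth.

Run:
```python
from h import *
def ld(n):
    z=np.load(n+"0.npz"); return z["im"],z["d"],{k:z[k] for k in("f","cx","cy","M")}
im,d,C=ld("top"); P=cloud(d,C); hsv=cv2.cvtColor(im,cv2.COLOR_RGB2HSV)
def comps(m,a=60):
    n,l,s,c=cv2.connectedComponentsWithStats(m.astype(np.uint8)); return [(l==i) for i in range(1,n) if s[i,4]>a]
roi=np.zeros(d.shape,bool); roi[84:317,70:456]=1
g=(hsv[...,0]>45)&(hsv[...,0]<85)&(hsv[...,1]>120)&(hsv[...,2]>50)&roi
for m in comps(g):
    m=cv2.morphologyEx(m.astype(np.uint8),cv2.MORPH_CLOSE,np.ones((9,9)))
    c=cv2.findContours(m,0,2)[0][0]; r=cv2.minAreaRect(c); b=ray(cv2.boxPoints(r),C,.006)
    print("green",r,b.mean(0).round(4),np.linalg.norm(b[1]-b[0])*1e3,np.linalg.norm(b[2]-b[1])*1e3,b[:,:2].round(3).tolist())
k=(hsv[...,2]<60)&roi
for m in comps(k,300):
    c=max(cv2.findContours(m.astype(np.uint8),0,2)[0],key=len); r=cv2.minAreaRect(c); b=ray(cv2.boxPoints(r),C,.012)
    print("dark",r,b.mean(0).round(4),np.linalg.norm(b[1]-b[0])*1e3,np.linalg.norm(b[2]-b[1])*1e3,b[:,:2].round(3).tolist())
# tester
for n in("top","scene"):
    im,d,C=ld(n); P=cloud(d,C); hsv=cv2.cvtColor(im,cv2.COLOR_RGB2HSV)
    bl=(hsv[...,0]>100)&(hsv[...,0]<125)&(hsv[...,1]>140)&(P[...,2]>.03)&(P[...,2]<.2)&(P[...,0]>.2)&(abs(P[...,1]-.25)<.35)
    m=max(comps(bl),key=np.sum); Q=P[m]
    # robust plane normal by ransac 35deg
    best=0;rng=np.random.default_rng(0)
    for _ in range(1500):
        a=Q[rng.choice(len(Q),3)]; nn=np.cross(a[1]-a[0],a[2]-a[0]); l=np.linalg.norm(nn)
        if l<1e-4: continue
        nn/=l; nn*=np.sign(nn[2]) or 1
        if not .78<nn[2]<.86: continue
        inl=abs((Q-a[0])@nn)<.003
        if inl.sum()>best: best=inl.sum();I=inl
    A=Q[I];c0=A.mean(0);nn=np.linalg.svd(A-c0)[2][2]; nn*=np.sign(nn[2])
    yaw=np.arctan2(-nn[1],-nn[0]); R=np.array([[np.cos(yaw),-np.sin(yaw),0],[np.sin(yaw),np.cos(yaw),0],[0,0,1]])
    L=Q@R
    print(n,"n",nn.round(3),"tilt",np.degrees(np.arccos(nn[2])),"yaw",np.degrees(yaw),"pl",len(A),nn@c0)
    La=A@R; lo=np.percentile(La,[.5,99.5],axis=0); print(lo.round(3).tolist(), (R@((lo[0]+lo[1])/2)).round(3))
    # orange px within knob region
    dist=(P@nn)-nn@c0
    o=(hsv[...,0]>4)&(hsv[...,0]<18)&(hsv[...,1]>170)&(hsv[...,2]>150)&(np.linalg.norm(P[...,:2]-c0[:2],axis=-1)<.09)&(dist>.02)
    w=(hsv[...,1]<50)&(hsv[...,2]>150)&(abs(dist)<.012)&(np.linalg.norm(P[...,:2]-c0[:2],axis=-1)<.12)
    red=((hsv[...,0]<4)|(hsv[...,0]>174))&(hsv[...,1]>150)&(abs(dist)<.012)&(np.linalg.norm(P[...,:2]-c0[:2],axis=-1)<.14)
    up=R@np.array([.819,0,.574]); yy=R@np.array([0,1,0])
    for nm,mm in(("orange",o),("white",w),("red",red)):
        v,u=np.nonzero(mm); 
        if len(v):
            X=P[mm]; print(nm,len(v),u.mean().round(1),v.mean().round(1),X.mean(0).round(4),"up,y,n extents",np.percentile((X-c0)@np.c_[up,yy,nn],[1,50,99],axis=0).round(4).tolist())
```

```text
green ((157.5, 92.5), (17.0, 21.0), 90.0) [0.8621 0.2613 0.006 ] 56.30065110925474 47.93488176187836 [[0.886, 0.29], [0.886, 0.234], [0.838, 0.232], [0.838, 0.288]]
green ((183.5, 86.0), (4.0, 17.0), 90.0) [0.8802 0.1922 0.006 ] 45.605726988042704 11.329438353031954 [[0.886, 0.215], [0.886, 0.17], [0.874, 0.169], [0.875, 0.215]]
green ((206.0, 92.5), (17.0, 20.0), 90.0) [0.8617 0.1315 0.006 ] 53.6833577318502 47.94449738851048 [[0.886, 0.159], [0.886, 0.105], [0.838, 0.104], [0.838, 0.158]]
green ((413.865478515625, 221.11378479003906), (36.87743377685547, 17.616607666015625), 49.76364517211914) [ 0.512  -0.4089  0.006 ] 46.76332011613763 93.51408840591493 [[0.534, -0.362], [0.563, -0.398], [0.49, -0.456], [0.461, -0.42]]
green ((366.7896423339844, 245.4758758544922), (12.041595458984375, 24.249282836914062), 85.2363510131836) [ 0.4497 -0.2856  0.006 ] 62.202996515488344 30.69385182799673 [[0.463, -0.254], [0.467, -0.316], [0.437, -0.317], [0.432, -0.255]]
green ((423.0, 272.0), (12.0, 24.0), 90.0) [ 0.3819 -0.4257  0.006 ] 60.96868628193314 30.176627583874705 [[0.397, -0.396], [0.39
[... 1008 characters left out ...]
49 0.1363] up,y,n extents [[0.0442, 0.0854, 0.0045], [0.0463, 0.0882, 0.0072], [0.0514, 0.0909, 0.0087]]
scene n [ 0.421 -0.392  0.818] tilt 35.11559611193405 yaw 137.09785073027658 pl 2764 0.23962527943765907
[[-0.355, -0.745, 0.041], [-0.209, -0.526, 0.145]] [0.639 0.274 0.093]
orange 28 374.8 246.0 [0.6456 0.2564 0.1344] up,y,n extents [[-0.0046, 0.0084, 0.0389], [0.0104, 0.0216, 0.0419], [0.0268, 0.0335, 0.0444]]
white 1088 380.9 260.8 [0.6462 0.2748 0.0932] up,y,n extents [[-0.0617, -0.0497, -0.0033], [-0.0068, 0.0009, 0.0012], [0.0631, 0.0777, 0.0061]]
red 20 381.7 228.8 [0.5628 0.2559 0.1305] up,y,n extents [[0.0453, 0.0118, -0.0001], [0.059, 0.1048, 0.0043], [0.0646, 0.1094, 0.0104]]
```

```bash
cat >> h.py <<'E'
YAW=np.radians(137.2); cy_,sy_=np.cos(YAW),np.sin(YAW)
RT=np.array([[cy_,-sy_,0],[sy_,cy_,0],[0,0,1]])
N=RT@[-.5736,0,.8192]; UP=RT@[.8192,0,.5736]; YD=RT@[0,1,0]
def ktool(th,s):
    w=s*(-np.sin(th)*UP+np.cos(th)*YD); return np.c_[np.cross(w,-N),w,-N]
E
python3 - <<'E'
from h import *
c=np.array([.637,.274,.095])
print(robot.read_qpos())
for s in(1,-1):
  for th in(-.1,0,.4,.8,1.2,1.5):
    print(s,th,*[ (None if q is None else np.round(q).tolist()) for q in (robot.ik(c+h*N,ktool(th,s)) for h in(.014,.13))])
E
```

```text
[ 8.45161390e+01  2.05864343e+01  6.40273925e-01 -1.65130691e-02
 -7.01374296e+01 -1.65073610e+01]
1 -0.1 [20.0, 40.0, 21.0, -31.0, -89.0, 27.0] [16.0, 40.0, 34.0, -30.0, -102.0, 24.0]
1 0 [20.0, 40.0, 21.0, -31.0, -89.0, 32.0] [16.0, 40.0, 34.0, -30.0, -102.0, 29.0]
1 0.4 [20.0, 40.0, 21.0, -31.0, -89.0, 55.0] [16.0, 40.0, 34.0, -30.0, -102.0, 52.0]
1 0.8 [20.0, 40.0, 21.0, -31.0, -89.0, 78.0] [16.0, 40.0, 34.0, -30.0, -102.0, 75.0]
1 1.2 [20.0, 40.0, 21.0, -31.0, -89.0, 101.0] [16.0, 40.0, 34.0, -30.0, -102.0, 98.0]
1 1.5 [20.0, 40.0, 21.0, -31.0, -89.0, 118.0] [16.0, 40.0, 34.0, -30.0, -102.0, 115.0]
-1 -0.1 [20.0, 40.0, 21.0, -31.0, -89.0, -153.0] [16.0, 40.0, 34.0, -30.0, -102.0, -156.0]
-1 0 [20.0, 40.0, 21.0, -31.0, -89.0, -148.0] [16.0, 40.0, 34.0, -30.0, -102.0, -151.0]
-1 0.4 [20.0, 40.0, 21.0, -31.0, -89.0, -125.0] [16.0, 40.0, 34.0, -30.0, -102.0, -128.0]
-1 0.8 [20.0, 40.0, 21.0, -31.0, -89.0, -102.0] [16.0, 40.0, 34.0, -30.0, -102.0, -105.0]
-1 1.2 [20.0, 40.0, 21.0, -31.0, -89.0, -79.0] [16.0, 40.0, 34.0, -30.0, -102.0, -82.0]
-1 1.5 [20.0, 40.0, 21.0, -31.0, -89.0, -62.0] [16.0, 40.0, 34.0, -30.0, -102.0, -65.0]
```

Run:
```python
from h import *
c=np.array([.637,.274,.095])
robot.goto(c+.2*N,ktool(.5,1)); robot.servo_line(c+.15*N,speed=.2)
im,d,C=grab("wrist"); cv2.imwrite("pics/w1.png",im[:,:,::-1]); np.savez("w10.npz",im=im,d=d,**C); print(robot.read_t(),robot.read_position())
```

```text
2.8583 [0.70022676 0.21616794 0.2188211 ]
```

View pics/w1.png

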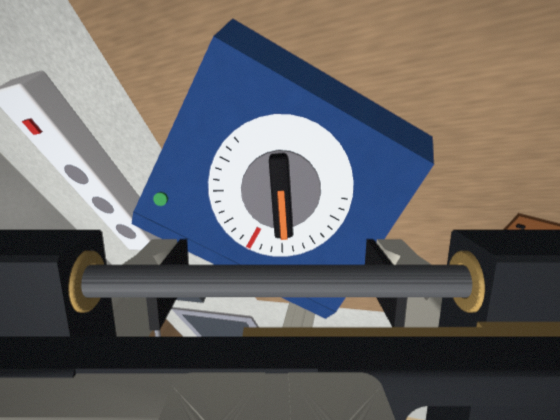

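The wrist view shows the dial centred near (281,185), the pointer end at (283,238) and the red mark at (254,237). I measure these by plane intersection.

Run:
```python
from h import *
z=np.load("w10.npz"); im,d=z["im"],z["d"]; C={k:z[k] for k in("f","cx","cy","M")}
P=cloud(d,C); hsv=cv2.cvtColor(im,cv2.COLOR_RGB2HSV)
def big(m):
    n,l,s,c=cv2.connectedComponentsWithStats(m.astype(np.uint8)); return l==1+np.argmax(s[1:,4])
bl=(hsv[...,0]>100)&(hsv[...,0]<125)&(hsv[...,1]>140); bl[260:]=0; m=big(bl)
Q=P[m]; 
for t in(.02,.004,.003):
    c0=np.median(Q,0) if t==.02 else Q.mean(0); nn=N if t==.02 else np.linalg.svd(Q-c0)[2][2]; nn=nn*np.sign(nn[2]); Q=Q[abs((Q-c0)@nn)<t]
print("n",nn,"yaw",np.degrees(np.arctan2(-nn[1],-nn[0])),"tilt",np.degrees(np.arccos(nn[2])),"off",nn@c0)
def onplane(uv,h):
    uv=np.atleast_2d(uv).astype(float)
    r=np.c_[(uv[:,0]-C["cx"])/C["f"],(uv[:,1]-C["cy"])/C["f"],np.ones(len(uv))]@C["M"][:3,:3].T
    o=C["M"][:3,3]; return o+r*((nn@c0+h-nn@o)/(r@nn))[:,None]
B=np.c_[UP,YD]
w=(hsv[...,1]<50)&(hsv[...,2]>170); w[:,:200]=0; w[:,360:]=0; w[:110]=0;w[258:]=0; w=big(w)
hull=cv2.convexHull(max(cv2.findContours(w.astype(np.uint8),0,2)[0],key=len))
X=onplane(hull[:,0],.001); (ux,uy),r=cv2.minEnclosingCircle((X@B*1e3).astype(np.float32)); 
A=np.c_[2*(X@B),np.ones(len(X))]; s=np.linalg.lstsq(A,((X@B)**2).sum(1),rcond=None)[0]
ctr=s[:2]; print("circ",ux,uy,r,"fit",ctr, np.sqrt(s[2]+ctr@ctr))
red=((hsv[...,0]<5)|(hsv[...,0]>174))&(hsv[...,1]>150); red[:220]=0;red[258:]=0;red[:,:230]=0;red[:,275:]=0
v,u=np.nonzero(red); a=onplane(np.c_[u,v],.001).mean(0)@B-ctr; print("red",len(u),a,np.arctan2(a[1],a[0]))
o=(hsv[...,0]>5)&(hsv[...,0]<20)&(hsv[...,1]>150)&(hsv[...,2]>150); o[:,:260]=0;o[:,310:]=0;o[:180]=0;o[250:]=0
v,u=np.nonzero(o); a=onplane(np.c_[u,v],.041)@B-ctr; print("or",len(u),a.mean(0),np.arctan2(*a.mean(0)[::-1]),np.percentile(a,[1,99],axis=0))
bk=big((hsv[...,2]<60)&(np.indices(d.shape)[0]<250)&(abs(np.indices(d.shape)[1]-282)<25)&(np.indices(d.shape)[0]>140)|o)
r=cv2.minAreaRect(np.argwhere(bk)[:,::-1].astype(np.float32)); p=onplane(cv2.boxPoints(r),.041)@B-ctr; print("bar",r,p.round(4).tolist())
cc=ctr[0]*UP+ctr[1]*YD+(nn@c0)*N; print("dial centre",cc, "knob_axis",cc+.033*N)
```

```text
bash:   552 Killed                     python3 - <<'E'
from h import *
z=np.load("w10.npz"); im,d=z["im"],z["d"]; C={k:z[k] for k in("f","cx","cy","M")}
P=cloud(d,C); hsv=cv2.cvtColor(im,cv2.COLOR_RGB2HSV)
def big(m):
    n,l,s,c=cv2.connectedComponentsWithStats(m.astype(np.uint8)); return l==1+np.argmax(s[1:,4])
bl=(hsv[...,0]>100)&(hsv[...,0]<125)&(hsv[...,1]>140); bl[260:]=0; m=big(bl)
Q=P[m]; 
for t in(.02,.004,.003):
    c0=np.median(Q,0) if t==.02 else Q.mean(0); nn=N if t==.02 else np.linalg.svd(Q-c0)[2][2]; nn=nn*np.sign(nn[2]); Q=Q[abs((Q-c0)@nn)<t]
print("n",nn,"yaw",np.degrees(np.arctan2(-nn[1],-nn[0])),"tilt",np.degrees(np.arccos(nn[2])),"off",nn@c0)
def onplane(uv,h):
    uv=np.atleast_2d(uv).astype(float)
    r=np.c_[(uv[:,0]-C["cx"])/C["f"],(uv[:,1]-C["cy"])/C["f"],np.ones(len(uv))]@C["M"][:3,:3].T
    o=C["M"][:3,3]; return o+r*((nn@c0+h-nn@o)/(r@nn))[:,None]
B=np.c_[UP,YD]
w=(hsv[...,1]<50)&(hsv[...,2]>170); w[:,:200]=0; w[:,360:]=0; w[:110]=0;w[258:]=0; w=big(w)
hull=cv2.convexHull(max(cv2.findContours(w.astype(np.uint8),0,2)[0],key=len))
X=onplane(hull[:,0],.001); 
[... 328 characters left out ...]
u=np.nonzero(red); a=onplane(np.c_[u,v],.001).mean(0)@B-ctr; print("red",len(u),a,np.arctan2(a[1],a[0]))
o=(hsv[...,0]>5)&(hsv[...,0]<20)&(hsv[...,1]>150)&(hsv[...,2]>150); o[:,:260]=0;o[:,310:]=0;o[:180]=0;o[250:]=0
v,u=np.nonzero(o); a=onplane(np.c_[u,v],.041)@B-ctr; print("or",len(u),a.mean(0),np.arctan2(*a.mean(0)[::-1]),np.percentile(a,[1,99],axis=0))
bk=big((hsv[...,2]<60)&(np.indices(d.shape)[0]<250)&(abs(np.indices(d.shape)[1]-282)<25)&(np.indices(d.shape)[0]>140)|o)
r=cv2.minAreaRect(np.argwhere(bk)[:,::-1].astype(np.float32)); p=onplane(cv2.boxPoints(r),.041)@B-ctr; print("bar",r,p.round(4).tolist())
cc=ctr[0]*UP+ctr[1]*YD+(nn@c0)*N; print("dial centre",cc, "knob_axis",cc+.033*N)
E
```

The full SVD ran out of memory, so I'll use a 3x3 covariance, and keep this as a reusable helper.

```bash
cat > dial.py <<'E'
from h import *
def big(m):
    n,l,s,c=cv2.connectedComponentsWithStats(m.astype(np.uint8)); return l==1+np.argmax(s[1:,4])
def dial(im,d,C):
    P=cloud(d,C); hsv=cv2.cvtColor(im,cv2.COLOR_RGB2HSV); V,U=np.indices(d.shape)
    bl=(hsv[...,0]>100)&(hsv[...,0]<125)&(hsv[...,1]>140)&(V<260)
    Q=P[big(bl)]; Q=Q[abs((Q-np.median(Q,0))@N)<.02]
    for t in(.004,.003):
        c0=Q.mean(0); nn=np.linalg.eigh(np.cov(Q.T))[1][:,0]; nn=nn*np.sign(nn[2]); Q=Q[abs((Q-c0)@nn)<t]
    print("yaw",np.degrees(np.arctan2(-nn[1],-nn[0])),"tilt",np.degrees(np.arccos(nn[2])),"off",nn@c0)
    def onplane(uv,h):
        uv=np.atleast_2d(uv).astype(float)
        r=np.c_[(uv[:,0]-C["cx"])/C["f"],(uv[:,1]-C["cy"])/C["f"],np.ones(len(uv))]@C["M"][:3,:3].T
        o=C["M"][:3,3]; return o+r*((nn@c0+h-nn@o)/(r@nn))[:,None]
    B=np.c_[UP,YD]
    w=big((hsv[...,1]<50)&(hsv[...,2]>170)&(U>200)&(U<360)&(V>110)&(V<258))
    X=onplane(cv2.convexHull(max(cv2.findContours(w.astype(np.uint8),0,2)[0],key=len))[:,0],.001)@B
    s=np.linalg.lstsq(np.c_[2*X,np.ones(len(X))],(X**2).sum(1),rcond=None)[0]; ctr=s[:2]
    cc=onplane([[0,0]],0)[0]; cc=cc+(ctr[0]-cc@UP)*UP+(ctr[1]-cc@YD)*YD
    print("radius",np.sqrt(s[2]+ctr@ctr),"centre",cc)
    near=lambda h:np.linalg.norm(onplane(np.c_[U.ravel(),V.ravel()],h)@B-ctr,axis=1).reshape(d.shape)<.066
    for nm,mm,h in(("red",((hsv[...,0]<5)|(hsv[...,0]>174))&(hsv[...,1]>150),.001),("orange",(hsv[...,0]>6)&(hsv[...,0]<20)&(hsv[...,1]>150)&(hsv[...,2]>150),.041)):
        mm=big(mm&near(h)&(V<258)); a=onplane(np.c_[U[mm],V[mm]],h)@B-ctr
        dr=np.linalg.eigh(np.cov(a.T))[1][:,1]; dr*=np.sign(dr@a.mean(0)); print(nm,mm.sum(),a.mean(0),"ang",np.arctan2(*a.mean(0)[::-1]),"linedir",np.arctan2(dr[1],dr[0]))
    return cc
E
python3 - <<'E'
from dial import *
z=np.load("w10.npz"); dial(z["im"],z["d"],{k:z[k] for k in("f","cx","cy","M")})
E
```

```text
yaw 137.77210507321823 tilt 35.87884601733852 off 0.24640512721846186
radius 0.06581833061078185 centre [0.63684396 0.26983119 0.09171524]
red 73 [5.35427637e-02 2.26075010e-05] ang 0.0004222325881876772 linedir -0.000303628463245643
orange 301 [0.01097362 0.00680639] ang 0.555176486597926 linedir 0.575126990114122
```

Run:
```python
from dial import *
c=np.array([.6368,.2698,.0917])
robot.goto(c+.1*N,ktool(.57,1)); robot.servo_line(c+.0165*N,speed=.06)
print("f",robot.read_force(),robot.read_position()-c-.0165*N)
robot.move_gripper(0.0); print("w",robot.read_grip_width(),robot.read_finger_force(),robot.read_force())
for th in np.linspace(.57,0,5)[1:]: robot.goto(c+.0165*N,ktool(th,1))
robot.dwell(.3); print("f",robot.read_force(),robot.read_ft_torque(),robot.read_qpos())
robot.move_gripper(1.0); robot.servo_line(c+.1*N,speed=.1)
robot.goto(c+.15*N,ktool(.2,1)); im,d,C=grab("wrist"); dial(im,d,C); cv2.imwrite("pics/w2.png",im[:,:,::-1]); print(robot.read_t())
```

```text
f [ 0.93090649 -0.31226749  0.25225885] [ 0.00032691 -0.00010655  0.00037113]
w 0.182778516737807 30.000529289245605 [0.89534902 5.69591561 1.92221178]
f [1.17422826 5.65455111 1.96347232] [ 0.28953783 -1.57654573 -0.90313597] [ 20.01429319  40.13371193  21.1773224  -30.7635634  -88.85009385
  32.7943431 ]
yaw 137.5498893987158 tilt 35.44280790951961 off 0.24385662803768715
radius 0.06579691658432524 centre [0.63703623 0.26971616 0.09219002]
red 50 [5.73529347e-02 6.97879950e-05] ang 0.0012168158602193647 linedir 0.01660015363203913
orange 301 [ 0.01329203 -0.00014844] ang -0.01116706381144952 linedir -0.0046323500977505155
9.8167
```

View pics/w2.png

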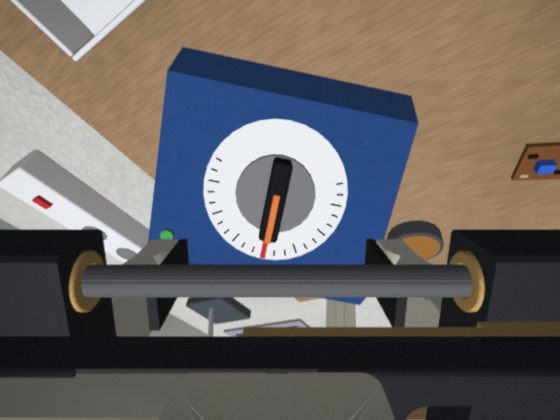

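The knob is zeroed: the pointer at (268,240) is in line with the red mark at (263,252). Now a look at the board and the pad from above.

```bash
cat >> h.py <<'E'
def down(yaw_y):
    y=np.array([np.cos(yaw_y),np.sin(yaw_y),0]); z=np.array([0,0,-1.]); return np.c_[np.cross(y,z),y,z]
E
python3 - <<'E'
from h import *
p=np.array(robot.read_position()); robot.servo_line(p+[0,0,.06],speed=.25)
a=np.radians(38.5+90)
for s in(0,np.pi):
    print([np.round(q) if (q:=robot.ik(x,down(y+s))) is not None else None for x,y in (([.512,-.409,.22],a),([.512,-.409,.004],a),([.583,-.1895,.22],np.radians(98.2)),([.583,-.1895,.015],np.radians(98.2)))])
E
```

```text
[array([-22.,  19.,  -3.,   0., -69., -30.]), array([-22.,  31., -16.,   0., -44., -30.]), array([  0.,  15.,  -8.,   0., -67., -82.]), array([  0.,  27., -21.,   0., -42., -82.])]
[array([-22.,  19.,  -3.,   0., -69., 150.]), array([-22.,  31., -16.,   0., -44., 150.]), array([  0.,  15.,  -8.,   0., -67.,  98.]), array([  0.,  27., -21.,   0., -42.,  98.])]
```

```bash
cat > look.py <<'E'
from h import *
def rects(im,d,C,kind,z,amin=800):
    hsv=cv2.cvtColor(im,cv2.COLOR_RGB2HSV); V=np.indices(d.shape)[0]
    m={"green":(hsv[...,0]>45)&(hsv[...,0]<85)&(hsv[...,1]>110)&(hsv[...,2]>40),"dark":(hsv[...,2]<70)&(V<225)}[kind].astype(np.uint8)
    m=cv2.morphologyEx(m,cv2.MORPH_CLOSE,np.ones((5,5))) if kind=="green" else m
    for c in cv2.findContours(m,cv2.RETR_CCOMP,2)[0]:
        if cv2.contourArea(c)<amin: continue
        X=ray(c[:,0],C,z)[:,:2]; r=cv2.minAreaRect((X*1e3).astype(np.float32)); b=cv2.boxPoints(r)
        e=max((b[1]-b[0],b[2]-b[1]),key=np.linalg.norm); print(kind,"centre",np.round(r[0],1),"size",np.round(r[1],1),"yaw",np.degrees(np.arctan2(e[1],e[0]))%180)
E
python3 - <<'E'
from look import *
for n,x,y,k,z in(("p",[.583,-.1895,.24],98.2,"dark",.012),("b",[.512,-.409,.2],128.5,"green",.006)):
    robot.goto(np.array(x),down(np.radians(y))); robot.dwell(.1)
    im,d,C=grab("wrist"); cv2.imwrite(f"pics/{n}.png",im[:,:,::-1]); rects(im,d,C,k,z)
a,b=cv2.imread("pics/p.png"),cv2.imread("pics/b.png"); cv2.imwrite("pics/pb.png",cv2.resize(np.hstack([a,b]),(800,300))); print(robot.read_t())
E
```

```text
dark centre [ 636.2 -406.2] size [42.2 96.7] yaw 162.8806
dark centre [ 580.7 -192.1] size [110.7  63.5] yaw 7.9384704
dark centre [ 575.8 -192.9] size [128.2  88.1] yaw 7.943053
green centre [ 447.4 -289.8] size [30.2 63.1] yaw 94.274734
green centre [ 509.8 -411.7] size [94.2 46.6] yaw 38.109283
green centre [ 379.9 -428.8] size [31.1 62.5] yaw 92.08869
13.25
```

View pics/pb.png

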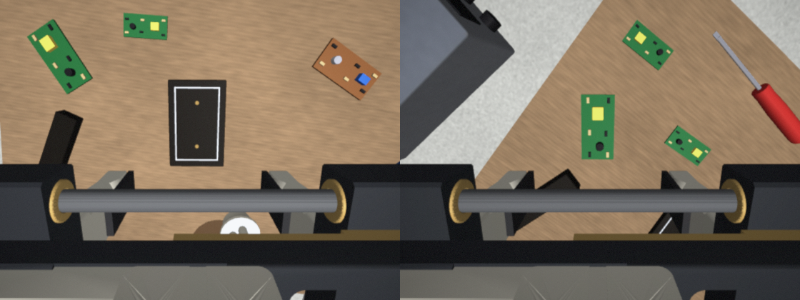

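Both views agree with the top camera, with a shared offset of about 3 mm. The big green board is at (598,127) in the right half with its parts up, and the pad is at (197,123) in the left half. Grasping now.

Run:
```python
from look import *
b=np.array([.5098,-.4117,0]); R=down(np.radians(128.1)); up=np.array([0,0,1.])
robot.goto(b+.08*up,R); robot.servo_line(b+.0035*up,speed=.06); print(robot.read_force(),robot.read_position())
robot.move_gripper(0.0); print("w",robot.read_grip_width()*88,robot.read_finger_force(),robot.read_force(),robot.read_position())
robot.servo_line(b+.03*up,speed=.05); robot.dwell(.2)
print("w",robot.read_grip_width()*88,robot.read_finger_force(),robot.read_force(),robot.read_ft_torque())
im,d,C=grab("wrist"); cv2.imwrite("pics/g.png",im[:,:,::-1]); rects(im,d,C,"green",.033); print(robot.read_t())
```

```text
[ 0.17112682 -0.41226177  0.40901848] [ 0.5101004  -0.41184695  0.00396986]
w 47.228532287618975 29.999957978725433 [-0.85241821 -0.09222875  1.10256042] [ 0.50974241 -0.4116901   0.00350025]
w 47.25183828183216 30.000014305114746 [ 0.25433606 -0.02054393 -1.00922886] [ 0.09020302 -0.09553289 -0.03441975]
green centre [ 531.8 -395. ] size [16.  46.9] yaw 128.13475
green centre [ 491.6 -426.5] size [49.  47.7] yaw 38.127235
green centre [ 494.1 -424.5] size [21.8 17.8] yaw 38.13076
green centre [ 391.6 -432.7] size [27.6 53.7] yaw 92.04716
16.9
```

View pics/g.png

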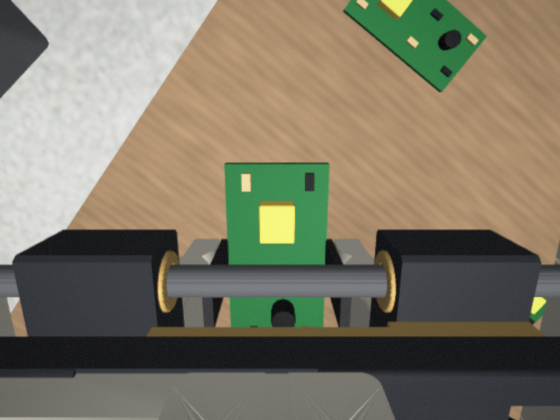

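The board is held level, with its far edge at row 163 and its centre within 1 mm of the tool. Placing it.

Run:
```python
from look import *
up=np.array([0,0,1.]); b=np.array([.5098,-.4117,0]); p=np.array([.5807,-.1921,0]); R=down(np.radians(97.94))
robot.servo_line(b+.075*up,speed=.08); robot.servo_line(p+.075*up,R,speed=.1); robot.servo_line(p+.03*up,speed=.06); robot.servo_line(p+.0175*up,speed=.02)
z=.0175
while z>.0142:
    z-=.0006; robot.servo_line(p+z*up,speed=.02); f=robot.read_force(); 
    if f[2]>2: break
print(z,f,robot.read_position(),"w",robot.read_grip_width()*88)
robot.dwell(.2); robot.move_gripper(1.0); robot.servo_line(p+.24*up,speed=.15); robot.dwell(.1)
im,d,C=grab("wrist"); cv2.imwrite("pics/pl.png",im[:,:,::-1]); rects(im,d,C,"green",.018); rects(im,d,C,"dark",.012)
im2,_,_=grab("top"); cv2.imwrite("pics/fin.png",cv2.resize(np.hstack([im,im2]),(800,300))[:,:,::-1]); print(robot.read_t())
```

```text
0.015100000000000002 [-0.8745844   1.47848599  3.21685637] [ 0.58074755 -0.19212908  0.01542772] w 47.16003039088992
green centre [ 581.4 -193.4] size [95.6 48.6] yaw 7.8797174
green centre [ 450. -285.] size [30. 61.] yaw 94.322296
dark centre [ 633.5 -405.4] size [42.  91.1] yaw 162.91104
dark centre [ 580.5 -192.2] size [110.7  63.5] yaw 7.9449396
dark centre [ 582.6 -193.2] size [99.4 52.2] yaw 8.064455
dark centre [ 573.7 -193.2] size [124.4  88.3] yaw 7.9855375
25.6583
```

View pics/fin.png

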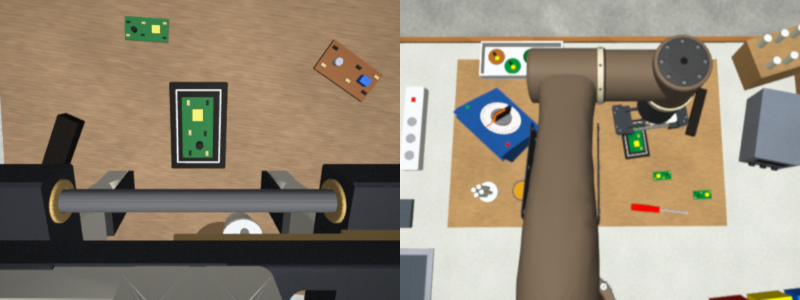

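The board sits centred inside the outline at (197,128), about 1 mm off and 0.1 degrees out of line. The other things are where they were, so I'm handing in.

```bash
python3 -c "
from rig import robot
print(robot.job_done(),robot.read_t())"
```

```text
the job is handed in; nothing more can be done
the job is handed in; nothing more can be done
```

The tester is zeroed (pointer about 0.01 rad off), the green board lies parts-up and centred within about 2 mm inside the white outline, and the job was handed in at about 26 s; no verdict was shown.

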